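# Pack the pattern weights away

## Robot

A 6-joint arm with a two-finger parallel gripper is mounted at the origin on the work surface. World frame = base frame: x ahead of the robot, y to its left, z up, the work surface at z = 0. Lengths are in m, angles in rad, forces in N, time in s.
With the tool pointing down it reaches from about 0.275 to 0.875 m from the base axis. Payload 12.5 kg.
Tool frame: the origin (TCP) lies midway between the tips of the shut fingers; the grasp point (between the pads) lies 19 mm behind it (env.grip_point_offset is the distance from the TCP to the grasp point, in m); z points along the fingers, y is the line along which they close (so a half turn about z gives the same grasp; the last joint's range is limited). The gripper opens to 85 mm and grips with 20 to 120 N. Pads are 22 mm wide; open, the fingers measure 114 mm over their backs; the gripper's body (76 mm by 85 mm) begins 54 mm behind the grasp point. The pads swing forward as they close: fully open they stand 13 mm farther back than shut.
Start: joints at [1.121, 0.351, 1.652, -0, 1.139, -0.085], TCP at [0.196, 0.514, 0.231] pointing down, gripper open.
Joint ranges: [-2.75, 2.75], [-0.79, 2.1], [0.01, 2.65], [-1.57, 4.71], [0.07, 3.14], [-2.87, 2.87]. Speed limits (rad/s): [2.22, 2.22, 2.79, 3.14, 3.14, 3.14].

## Interface

Orientations are given as a unit quaternion [w, x, y, z].
In Python, from cell import env gives the robot as it stands.
- The arm moves only by the tool send_rows, never from a script. Its argument "moves" is a list of rows, each an object with "turn": the turn, a rotation vector about the tool's x, y, z in degrees, a list of three; "delta_pos": the shift along the tool's x, y, z in m, a list of three; "claw": the opening, from 0 (shut) to 1 (fully open). A call has 1 to 20 rows; each row is the pose to reach, as a shift and turn from the pose commanded when the call began, along the tool's axes at that moment; what a row does not reach only later rows make up. A row lasts 1/8 s, in which the tool goes at most 62.5 mm and 10.7 degrees, less where a joint would pass 70% of its speed; a pose out of reach is approached as far as the arm can. A call with a gripper value outside its range is refused whole. The fingers move at their own pace and stop on an object; "grip_force" is the grip in N (left out, the last holds). Time passes only in rows, so rows that repeat a pose let the fingers close. It gives the time, the measured TCP pose, the force, the opening and the grip force at its end, in the units of the state.
- env.sense(): the state, without advancing time (a new reading comes with each control period).
- env.get_image(name): name is "side" or "top" or "wrist"; returns a dict with "pixels" (480x640x3 uint8, red, green, blue), "mtx" (3x3 intrinsics, pixels), "D" ([k1, k2, p1, p2, k3] as OpenCV has them; the pictures are not rectified), "cam_to_world" (4x4, takes a point from camera to world coordinates); the wrist camera has in their place "T_tool_cam" (4x4, takes a point from camera to tool coordinates, whose origin is the TCP and whose axes are the flange's). Camera axes: x right, y up, looking along -z (the intrinsics and any distortion apply to the point x, -y, -z); pixel columns grow to the right and rows downward; lengths in m; the calibration is good to about 2 mm. A picture is of the moment at which its call begins: read the wrist's pose just before it. There is no depth.
- env.job_done(): hands the job in; it is judged then, once.
The state is a dict: "clock": time; "qpos": joint angles; "joint_velocities": joint speeds; "joint_torque": joint torques, N m; "eef_pos": TCP position; "tool_rot": TCP orientation; "contact_force": force on the tool from outside, world axes, zero at the start; "torque": the same for the moment, N m; "grip_width": opening from 0.0 (shut) to 1.0 (fully open); "grasp_force": force on a finger pad.
Only numpy, scipy, OpenCV 4.12 (cv2) and the standard library are available. Lean on these libraries where they do the work, as an engineer would, in place of code of your own. Each camera call takes 0.05 s, during which the arm holds its last target. There are 200 camera calls.

## Task

Clear up after cutting out: put the yellow rotary cutter, which blocks the empty bay of the organiser, into its wooden dish and put every pattern weight into the empty tray. Only when both are done, slide the loaded tray, bar side out, straight into the empty bay until it is fully home, and let go. Leave the filled tray, and the pin tin, wax and wooden reel that stand among the weights, where they are.

Things in the scene. Friction and masses are not known exactly. Their poses are not given: they have to be found in the camera images.
- weight0: Pattern weight: a plum-coloured round puck, 40 mm across and 16 mm high, with an upright black knob on top, 16 mm across and 24 mm high (40 mm high over all); about 80 g; loose. Origin: centre of its underside, z up along the knob. Four to six of the six are present, the others are absent (None from the start).
- weight1: Pattern weight: a plum-coloured round puck, 40 mm across and 16 mm high, with an upright black knob on top, 16 mm across and 24 mm high (40 mm high over all); about 80 g; loose. Origin: centre of its underside, z up along the knob. Four to six of the six are present, the others are absent (None from the start).
- weight2: Pattern weight: a plum-coloured round puck, 40 mm across and 16 mm high, with an upright black knob on top, 16 mm across and 24 mm high (40 mm high over all); about 80 g; loose. Origin: centre of its underside, z up along the knob. Four to six of the six are present, the others are absent (None from the start).
- weight3: Pattern weight: a plum-coloured round puck, 40 mm across and 16 mm high, with an upright black knob on top, 16 mm across and 24 mm high (40 mm high over all); about 80 g; loose. Origin: centre of its underside, z up along the knob. Four to six of the six are present, the others are absent (None from the start).
- weight4: Pattern weight: a plum-coloured round puck, 40 mm across and 16 mm high, with an upright black knob on top, 16 mm across and 24 mm high (40 mm high over all); about 80 g; loose. Origin: centre of its underside, z up along the knob. Four to six of the six are present, the others are absent (None from the start).
- weight5: Pattern weight: a plum-coloured round puck, 40 mm across and 16 mm high, with an upright black knob on top, 16 mm across and 24 mm high (40 mm high over all); about 80 g; loose. Origin: centre of its underside, z up along the knob. Four to six of the six are present, the others are absent (None from the start).
- tray: Loose empty tray, grey with a white front panel, about 250 g. Outside 108 mm (its x) by 164 mm (its y); inside 100 by 156 mm; floor and walls 4 mm thick. Back and side walls are 26 mm high; the front panel, at its -x end, 50 mm. Grip bar in front of the panel (see tray_bar). Origin: centre of the underside. It slides on the table top and enters the bay with its +x end first.
- tray_bar (a point): Centre of the loose tray's black grip bar: 80 mm long (tray y), 12 mm thick (tray x), from 35 to 49 mm above the table; 94 mm from the tray's origin towards its -x, with a 34 mm gap to the front panel. Two arms 8 mm wide, 36 mm either side of its middle, join it to the panel: 64 mm of bar is free between them. Axes as the tray's.
- tray_b: A second tray of the same shape and size, already filled and fully home in the other bay, its grip bar out in front. To be left alone. Origin: centre of the underside.
- organiser: Low fixed organiser, 396 mm wide (its y), 63 mm high, white walls and a clear top plate. Two bays open to its -x, centre lines at y = +95 and -95 mm, each 174 mm wide, 110 mm deep, 58 mm high inside; their floor is the table. Walls 16 mm thick with rounded front ends at x = -55 mm; back stop at x = +55 mm. Origin: underside, x points into the bays.
- liner: Flat plum-coloured patch on the table that marks the empty bay, seen through the clear top (no thickness to the touch). Its frame is where the tray's own frame is when fully home and centred (about 1 mm or less from the back stop): origin on the table in the middle of the bay, x pointing into the bay. The mouth of the bay is at x = -56 mm.
- cutter: Rotary cutter lying flat, yellow, 138 mm long, about 90 g: handle 26 mm wide and 22 mm high from x = -68 to +32 mm, round head 47 mm across centred at x = +46 mm, up to 21 mm high. Origin: on the underside, 18 mm from the handle's middle towards the head, near the centre of mass; x points to the head. It starts in front of the empty bay and blocks it.
- dish: Fixed shallow wooden dish, the cutter's place: outside 100 mm (its x) by 190 mm (its y), 20 mm high, walls and floor about 4 mm thick. Origin: centre of its underside.
- pin_tin: Copper pin tin, 40 mm across, 24 mm high; loose bystander, not part of the job. Origin: its underside.
- wax: Yellow block of wax, 34 x 34 mm, 20 mm high; loose bystander, not part of the job. Origin: its underside.
- reel: Empty wooden reel, 36 mm across, 32 mm high; loose bystander, not part of the job. Origin: its underside.
Things that resemble listed ones, but are neither listed nor needed, are in the scene too. There is more than one size of the dish; the one meant has the size given above.

How it is judged:
On the way:
1. with the tray still outside the organiser, the cutter lies in its dish and all weights that are present are in the tray (x of weight0 in the frame of tray between -0.05 and 0.05 m and y of weight0 in the frame of tray between -0.078 and 0.078 m and z of weight0 in the frame of tray between -0.005 and 0.03 m and x of weight1 in the frame of tray between -0.05 and 0.05 m and y of weight1 in the frame of tray between -0.078 and 0.078 m and z of weight1 in the frame of tray between -0.005 and 0.03 m and x of weight2 in the frame of tray between -0.05 and 0.05 m and y of weight2 in the frame of tray between -0.078 and 0.078 m and z of weight2 in the frame of tray between -0.005 and 0.03 m and x of weight3 in the frame of tray between -0.05 and 0.05 m and y of weight3 in the frame of tray between -0.078 and 0.078 m and z of weight3 in the frame of tray between -0.005 and 0.03 m and x of weight4 in the frame of tray between -0.05 and 0.05 m and y of weight4 in the frame of tray between -0.078 and 0.078 m and z of weight4 in the frame of tray between -0.005 and 0.03 m and x of weight5 in the frame of tray between -0.05 and 0.05 m and y of weight5 in the frame of tray between -0.078 and 0.078 m and z of weight5 in the frame of tray between -0.005 and 0.03 m and x of cutter in the frame of dish between -0.046 and 0.046 m and y of cutter in the frame of dish between -0.09 and 0.09 m and z of cutter in the frame of dish below 0.015 m and x of tray in the frame of liner below -0.06 m), for 0.2 s.
At the end, for the whole second after the job is handed in: Every weight present lies inside the tray (within its walls, upright or not), the cutter lies inside the dish, the tray is in the empty bay within 7 mm of fully home, within 12 mm of the bay's centre line and 0.12 rad of straight, flat on the table, and all are at rest (x of weight0 in the frame of tray between -0.05 and 0.05 m and y of weight0 in the frame of tray between -0.078 and 0.078 m and z of weight0 in the frame of tray between -0.005 and 0.03 m and x of weight1 in the frame of tray between -0.05 and 0.05 m and y of weight1 in the frame of tray between -0.078 and 0.078 m and z of weight1 in the frame of tray between -0.005 and 0.03 m and x of weight2 in the frame of tray between -0.05 and 0.05 m and y of weight2 in the frame of tray between -0.078 and 0.078 m and z of weight2 in the frame of tray between -0.005 and 0.03 m and x of weight3 in the frame of tray between -0.05 and 0.05 m and y of weight3 in the frame of tray between -0.078 and 0.078 m and z of weight3 in the frame of tray between -0.005 and 0.03 m and x of weight4 in the frame of tray between -0.05 and 0.05 m and y of weight4 in the frame of tray between -0.078 and 0.078 m and z of weight4 in the frame of tray between -0.005 and 0.03 m and x of weight5 in the frame of tray between -0.05 and 0.05 m and y of weight5 in the frame of tray between -0.078 and 0.078 m and z of weight5 in the frame of tray between -0.005 and 0.03 m and x of cutter in the frame of dish between -0.046 and 0.046 m and y of cutter in the frame of dish between -0.09 and 0.09 m and z of cutter in the frame of dish below 0.015 m and x of tray in the frame of liner between -0.007 and 0.02 m and y of tray in the frame of liner between -0.012 and 0.012 m and angle between tray's own z axis and vertical below 0.06 rad and angle between the x axis of tray and the x axis of liner, either way round below 0.12 rad and linear speed of each of weight0, weight1, weight2, weight3, weight4, weight5, tray, cutter below 0.02 m/s); the robot touches nothing.
It fails at once if a bystander (pin tin, wax or reel) is moved more than 60 mm (distance of any of pin_tin, wax, reel from where it was at the start of the episode above 0.06 m).
It fails at once if the tray already in the organiser is moved more than 30 mm (distance of tray_b from where it was at the start of the episode above 0.03 m).
Of weight0, weight1, weight2, weight3, weight4, weight5 only 4 to 6 are there at a start; the rules pass over those that are not, and their reading is None.
At some moment in a run one of weight0, weight1, weight2, weight3, weight4, weight5 may be knocked a few centimetres aside while the robot is not near it.
Once in a run the grip may slacken for a moment while it holds something.
It also fails if it takes over 210 s, if anything falls off the work surface, if the arm or the gripper's body presses on something with over 40 N, if the wrist force passes 120 N, or if a joint passes its speed limit or range.

## Working session

There is one attempt and no reset: what is moved stays moved. The work goes in short steps, Python scripts to look and compute and a tool call to move; the robot and the scene stay as the last step left them, time stands still between calls to the robot, and variables do not carry over. Pictures are saved under pics/ and viewed, at most 14 in all, crops included, and the job is handed in when it is done.

Besides the shell and the picture viewer there is one more tool, called after "Emit:" as name(argument=value, ...), one argument or row to a line, values as JSON. send_rows: Moves the arm, as the interface text tells. Its arguments: {"type":"object","properties":{"moves":{"type":"array","items":{"type":"object","properties":{"turn":{"type":"array","items":{"type":"number"}},"delta_pos":{"type":"array","items":{"type":"number"}},"claw":{"type":"number"}}}},"grip_force":{"type":"number"}},"required":["moves"]}

```bash
mkdir -p pics
cat > h.py <<'E'
import numpy as np, cv2
from scipy.spatial.transform import Rotation as R
from cell import env
def R_(q): return R.from_quat([q[1],q[2],q[3],q[0]])
def snap(name,fn=None):
    s=env.sense(); im=env.get_image(name); im['pixels']=np.asarray(im['pixels'])
    if 'T_tool_cam' in im:
        T=np.eye(4);T[:3,:3]=R_(s['tool_rot']).as_matrix();T[:3,3]=s['eef_pos']
        im['cam_to_world']=T@np.asarray(im['T_tool_cam'])
    for k in('mtx','D','cam_to_world'): im[k]=np.asarray(im[k],float)
    if fn: cv2.imwrite('pics/'+fn,im['pixels'][:,:,::-1])
    return im
def ray(im,uv,z=0.):
    p=cv2.undistortPoints(np.asarray(uv,float).reshape(-1,1,2),im['mtx'],im['D'])[:,0]
    d=np.c_[p[:,0],-p[:,1],-np.ones(len(p))]@im['cam_to_world'][:3,:3].T
    c=im['cam_to_world'][:3,3]
    return c+d*((z-c[2])/d[:,2])[:,None]
def proj(im,P):
    T=np.linalg.inv(im['cam_to_world']);q=np.atleast_2d(P)@T[:3,:3].T+T[:3,3]
    q=q*[1,-1,-1]
    return cv2.projectPoints(q.reshape(-1,1,3),np.zeros(3),np.zeros(3),im['mtx'],im['D'])[0][:,0]
E
python3 - <<'E'
from h import *
for n in('top','side','wrist'):
    im=snap(n,n+'0.png'); print(n,im['cam_to_world'].round(3).tolist(),im['mtx'][0,0],im['D'])
print(env.sense())
E
```

```text
top [[0.017, 0.986, -0.167, 0.221], [-1.0, 0.021, 0.02, -0.014], [0.023, 0.167, 0.986, 1.366], [0.0, 0.0, 0.0, 1.0]] 558.5166690463097 [-0.03495482  0.          0.          0.          0.        ]
side [[0.708, 0.373, -0.599, -0.237], [-0.706, 0.344, -0.619, -0.712], [-0.025, 0.861, 0.507, 0.639], [0.0, 0.0, 0.0, 1.0]] 484.0427055196648 [0.03098295 0.         0.         0.         0.        ]
wrist [[0.357, -0.89, -0.284, 0.122], [0.934, 0.339, 0.11, 0.541], [-0.002, -0.305, 0.952, 0.374], [0.0, 0.0, 0.0, 1.0]] 399.73511124455126 [-0.08221354  0.          0.          0.          0.        ]
{'clock': 0.15, 'qpos': array([ 1.12137406e+00,  3.51099535e-01,  1.65223288e+00, -3.04646703e-05,
        1.13911639e+00, -8.46436727e-02]), 'joint_velocities': array([-5.41898440e-04, -2.78484696e-03, -2.47074333e-03, -6.82193375e-05,
       -1.16108408e-03,  5.63998705e-05]), 'joint_torque': array([ 4.09815202e-04, -5.06251323e+01, -2.91498345e+01, -1.08788781e-04,
        3.30857642e-03,  3.18398338e-05]), 'eef_pos': array([0.19610941, 0.51359309, 0.23090599]), 'tool_rot': array([-9.96144453e-05,  1.81373463e-01,  9.83414197e-01, -4.16553101e-04]), 'contact_force': array([ 0.24704232, -0.60714878, -0.07476758]), 'torque': array([-0.06409238, -0.03403525, -0.06237619]), 'grasp_force': 0.0, 'grip_width': 1.0012610411758383}
```

View pics/top0.png

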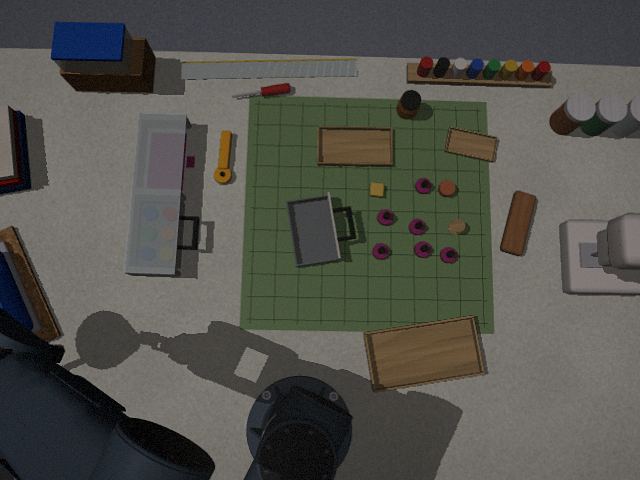

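View pics/side0.png

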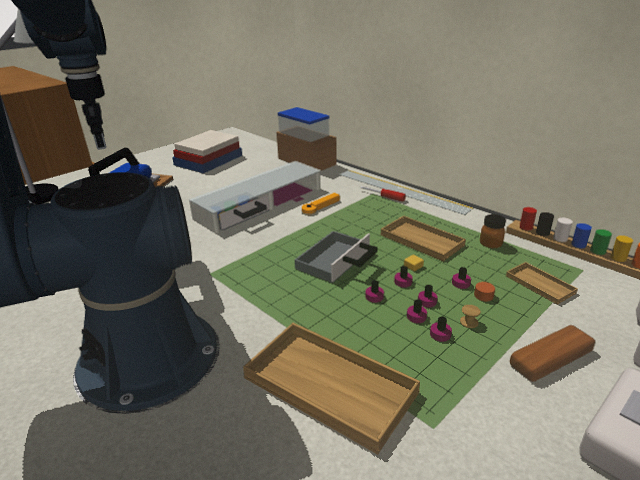

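The top view shows six weights around (381–449, 186–255). The wax is at (377,190), the tin at (447,188) and the reel at (457,227). The tray is at (317,231) with its bar to the right, and the cutter is at (225,158). The empty bay is at (165,157), and there are three dish candidates. Next I'll measure these.

```bash
cat > meas.py <<'E'
from h import *
im=snap('top'); px=im['pixels']; hsv=cv2.cvtColor(px,cv2.COLOR_RGB2HSV)
def blobs(m,amin):
    cs,_=cv2.findContours(m.astype('uint8'),cv2.RETR_EXTERNAL,cv2.CHAIN_APPROX_NONE)
    return [c for c in cs if cv2.contourArea(c)>amin]
H,S,V=[hsv[...,i].astype(int) for i in range(3)]
def rect(c,z):
    P=ray(im,c[:,0].astype(float),z)[:,:2].astype('float32'); return cv2.minAreaRect(P*1000)
if __name__=='__main__':
    pl=(H>145)&(H<172)&(S>120)&(V>40)
    for c in blobs(pl,20):
        (u,v),r=cv2.minEnclosingCircle(c); P=ray(im,[[u,v]],.012)[0]
        print('plum',round(u),round(v),round(r,1),P[:2].round(4),cv2.contourArea(c))
    ye=(H>15)&(H<30)&(S>190)&(V>120)
    for c in blobs(ye,60): print('yellow',c[:,0].mean(0).round(),rect(c,.02))
    br=(H>8)&(H<25)&(S>70)&(V>50)&(V<235)
    for c in blobs(br,500): print('brown',c[:,0].mean(0).round(),rect(c,.02))
    gr=(S<70)&(V<110)&(V>20); gr[:190]=0;gr[280:]=0;gr[:,:280]=0;gr[:,360:]=0
    for c in blobs(gr,500): print('tray',c[:,0].mean(0).round(),rect(c,.026))
    wh=(S<50)&(V>100)
    print('ptsZ0.06',ray(im,[[140,114],[187,115],[174,274],[127,272]],.063).round(3).tolist())
E
python3 meas.py
python3 - <<'E'
import cv2
i=cv2.imread('pics/top0.png')
cv2.imwrite('pics/topL.png',cv2.resize(i[90:290,110:240],None,fx=3,fy=3,interpolation=cv2.INTER_CUBIC))
cv2.imwrite('pics/topM.png',cv2.resize(i[110:280,270:500],None,fx=3.4,fy=3.4,interpolation=cv2.INTER_CUBIC))
E
```

```text
plum 448 254 8.0 [ 0.421  -0.3551] 172.0
plum 380 251 7.8 [ 0.4267 -0.1875] 167.5
plum 422 249 7.9 [ 0.4327 -0.2914] 170.0
plum 417 226 7.8 [ 0.49   -0.2782] 170.5
plum 385 217 7.8 [ 0.5127 -0.1988] 166.0
plum 423 185 7.5 [ 0.5957 -0.2953] 158.5
plum 190 162 5.7 [0.6435 0.2924] 55.5
yellow [222. 175.] ((607.908203125, 209.12603759765625), (30.91870880126953, 37.45977020263672), 1.31172513961792)
yellow [224. 149.] ((675.954345703125, 206.85279846191406), (21.006006240844727, 95.22233581542969), 87.38162231445312)
brown [420. 356.] ((181.74258422851562, -290.5522766113281), (141.82179260253906, 270.3678894042969), 9.715208053588867)
brown [518. 222.] ((505.15985107421875, -530.6646728515625), (58.22689437866211, 158.12513732910156), 74.16249084472656)
brown [224. 157.] ((656.3638305664062, 209.05950927734375), (138.45762634277344, 42.22086715698242), 2.9156806468963623)
brown [471. 142.] ((706.303466796875, -418.692626953125), (129.37770080566406, 69.70967102050781), 77.64507293701172)
brown [355. 145.] ((694.5686645507812, -122.38751983642578), (100.61653900146484, 190.7944793701172), 1.073471188545227)
brown [476.  75.] ((907.2699584960938, -446.6168212890625), (70.943115234375, 379.8755798339844), 0.11243459582328796)
tray [319. 233.] ((474.957275390625, -26.250015258789062), (174.6373291015625, 127.37388610839844), 10.386228561401367)
ptsZ0.06 [[0.746, 0.41, 0.063], [0.746, 0.294, 0.063], [0.354, 0.301, 0.063], [0.356, 0.411, 0.063]]
```

View pics/topL.png

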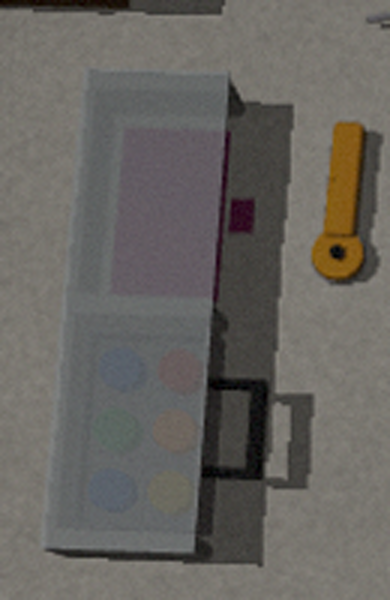

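View pics/topM.png

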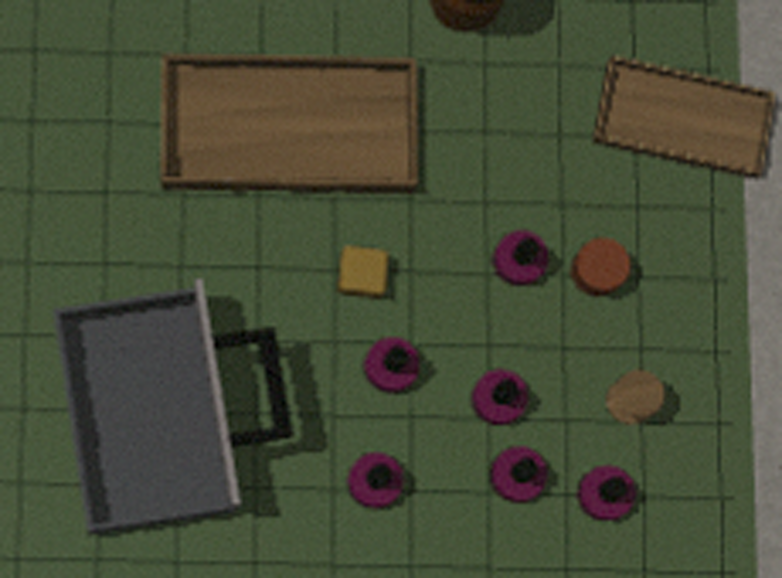

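The dish at (0.695, −0.122) measures 100 × 190 mm, so it is the right one. I'll move over the cutter and the bay.

Emit:
send_rows(
  moves=[
    {"delta_pos": [-0.52, -0.116, -0.07], "turn": [0, 0, -20.9], "claw": 0.6},
    {"delta_pos": [-0.52, -0.116, -0.07], "turn": [0, 0, -20.9], "claw": 0.6},
    {"delta_pos": [-0.52, -0.116, -0.07], "turn": [0, 0, -20.9], "claw": 0.6},
    {"delta_pos": [-0.52, -0.116, -0.07], "turn": [0, 0, -20.9], "claw": 0.6},
    {"delta_pos": [-0.52, -0.116, -0.07], "turn": [0, 0, -20.9], "claw": 0.6},
    {"delta_pos": [-0.52, -0.116, -0.07], "turn": [0, 0, -20.9], "claw": 0.6},
    {"delta_pos": [-0.52, -0.116, -0.07], "turn": [0, 0, -20.9], "claw": 0.6},
    {"delta_pos": [-0.52, -0.116, -0.07], "turn": [0, 0, -20.9], "claw": 0.6},
    {"delta_pos": [-0.52, -0.116, -0.07], "turn": [0, 0, -20.9], "claw": 0.6},
    {"delta_pos": [-0.52, -0.116, -0.07], "turn": [0, 0, -20.9], "claw": 0.6},
    {"delta_pos": [-0.52, -0.116, -0.07], "turn": [0, 0, -20.9], "claw": 0.6},
    {"delta_pos": [-0.52, -0.116, -0.07], "turn": [0, 0, -20.9], "claw": 0.6},
  ],
)

```text
clock: 1.7
eef_pos: [0.6398, 0.2208, 0.3013]
tool_rot: [-0.0, -0.001, 1.0, 0.0]
contact_force: [0.2, 0.0, -0.7]
grip_width: 0.598
grasp_force: 0.0
```

Run:
```python
from h import *
s=env.sense();print(s['eef_pos'],R_(s['tool_rot']).as_matrix().round(3).tolist(),s['clock'])
im=snap('wrist','w1.png'); print(im['cam_to_world'].round(3).tolist())
px=im['pixels'];hsv=cv2.cvtColor(px,cv2.COLOR_RGB2HSV);H,S,V=[hsv[...,i].astype(int) for i in range(3)]
m=((H>12)&(H<32)&(S>150)&(V>80)).astype('uint8')
cs,_=cv2.findContours(m,0,1)
for c in cs:
    if cv2.contourArea(c)>100:
        for z in(.02,.01): print(cv2.contourArea(c),c[:,0].mean(0),cv2.minAreaRect((ray(im,c[:,0].astype(float),z)[:,:2]*1000).astype('float32')))
im=snap('top')
f=lambda x,y,ox,oy,k:(ox+x/k,oy+y/k)
p=[f(57,312,270,110,3.4),f(90,531,270,110,3.4)];print('back',ray(im,p,.026).round(4).tolist())
p=[f(200,280,270,110,3.4),f(237,505,270,110,3.4)];print('panel',ray(im,p,.05).round(4).tolist())
p=[f(275,328,270,110,3.4),f(292,437,270,110,3.4)];print('bar',ray(im,p,.049).round(4).tolist())
```

```text
[0.63978233 0.22078229 0.30133408] [[-1.0, -0.001, -0.0], [-0.001, 1.0, 0.0], [0.0, 0.0, -1.0]] 1.7
[[-0.001, -0.952, -0.305, 0.561], [1.0, -0.002, 0.0, 0.22], [-0.001, -0.305, 0.952, 0.444], [0.0, 0.0, 0.0, 1.0]]
2839.0 [300.3442029  203.01449275] ((655.2742919921875, 206.2390899658203), (132.84344482421875, 40.98765182495117), 0.3222285807132721)
2839.0 [300.3442029  203.01449275] ((657.4962768554688, 205.90908813476562), (135.97488403320312, 41.95382308959961), 0.32216551899909973)
back [[0.5418, 0.0447, 0.026], [0.3829, 0.0169, 0.026]]
panel [[0.5618, -0.0577, 0.05], [0.4004, -0.086, 0.05]]
bar [[0.5281, -0.1117, 0.049], [0.4497, -0.1243, 0.049]]
```

View pics/w1.png

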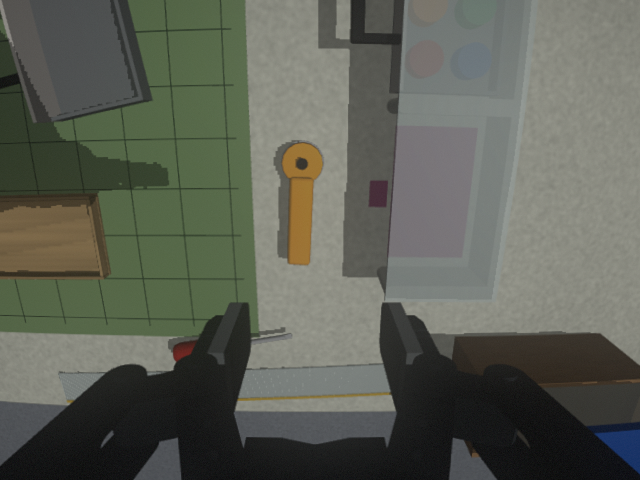

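The wrist view shows the cutter head at (302,162) and its handle end at (300,262), lined up with world x. The liner spans about (390–476, 126–260). I'll grasp the cutter now.

Emit:
send_rows(
  grip_force=40,
  moves=[
    {"delta_pos": [-0.018, -0.0135, 0.06], "turn": [0, 0, 0], "claw": 0.6},
    {"delta_pos": [-0.018, -0.0135, 0.12], "turn": [0, 0, 0], "claw": 0.6},
    {"delta_pos": [-0.018, -0.0135, 0.18], "turn": [0, 0, 0], "claw": 0.6},
    {"delta_pos": [-0.018, -0.0135, 0.24], "turn": [0, 0, 0], "claw": 0.6},
    {"delta_pos": [-0.018, -0.0135, 0.27], "turn": [0, 0, 0], "claw": 0.6},
    {"delta_pos": [-0.018, -0.0135, 0.29], "turn": [0, 0, 0], "claw": 0.6},
    {"delta_pos": [-0.018, -0.0135, 0.298], "turn": [0, 0, 0], "claw": 0.6},
    {"delta_pos": [-0.018, -0.0135, 0.298], "turn": [0, 0, 0], "claw": 0.6},
    {"delta_pos": [-0.018, -0.0135, 0.298], "turn": [0, 0, 0], "claw": 0.1},
    {"delta_pos": [-0.018, -0.0135, 0.298], "turn": [0, 0, 0], "claw": 0.1},
    {"delta_pos": [-0.018, -0.0135, 0.298], "turn": [0, 0, 0], "claw": 0.1},
    {"delta_pos": [-0.018, -0.0135, 0.298], "turn": [0, 0, 0], "claw": 0.1},
    {"delta_pos": [-0.018, -0.0135, 0.298], "turn": [0, 0, 0], "claw": 0.1},
    {"delta_pos": [-0.018, -0.0135, 0.298], "turn": [0, 0, 0], "claw": 0.1},
  ],
)

```text
clock: 3.55
eef_pos: [0.6595, 0.2066, 0.0048]
tool_rot: [0.001, 0.0, 1.0, 0.0]
contact_force: [-0.7, -0.3, 5.5]
grip_width: 0.294
grasp_force: 39.6
```

Emit:
send_rows(
  grip_force=50,
  moves=[
    {"delta_pos": [0, 0, -0.06], "turn": [0, 0, 0], "claw": 0.1},
    {"delta_pos": [0, 0, -0.12], "turn": [0, 0, 0], "claw": 0.1},
    {"delta_pos": [-0.005, -0.05, -0.12], "turn": [0, 0, 10], "claw": 0.1},
    {"delta_pos": [-0.01, -0.09, -0.12], "turn": [0, 0, 20], "claw": 0.1},
    {"delta_pos": [-0.015, -0.13, -0.12], "turn": [0, 0, 30], "claw": 0.1},
    {"delta_pos": [-0.02, -0.17, -0.12], "turn": [0, 0, 40], "claw": 0.1},
    {"delta_pos": [-0.025, -0.21, -0.12], "turn": [0, 0, 50], "claw": 0.1},
    {"delta_pos": [-0.03, -0.25, -0.12], "turn": [0, 0, 60], "claw": 0.1},
    {"delta_pos": [-0.035, -0.29, -0.12], "turn": [0, 0, 70], "claw": 0.1},
    {"delta_pos": [-0.035, -0.328, -0.12], "turn": [0, 0, 80], "claw": 0.1},
    {"delta_pos": [-0.035, -0.328, -0.12], "turn": [0, 0, 90], "claw": 0.1},
    {"delta_pos": [-0.035, -0.328, -0.12], "turn": [0, 0, 90], "claw": 0.1},
    {"delta_pos": [-0.035, -0.328, -0.12], "turn": [0, 0, 90], "claw": 0.1},
  ],
)

```text
clock: 5.18
eef_pos: [0.6936, -0.1211, 0.1235]
tool_rot: [0.0, 0.706, 0.709, 0.0]
contact_force: [-0.2, -0.5, -0.6]
grip_width: 0.294
grasp_force: 49.0
```

Run:
```python
from h import *
s=env.sense();print(s['eef_pos'],R_(s['tool_rot']).as_matrix().round(3).tolist(),s['grasp_force'],s['grip_width'])
im=snap('top')
px=im['pixels'];hsv=cv2.cvtColor(px,cv2.COLOR_RGB2HSV);H,S,V=[hsv[...,i].astype(int) for i in range(3)]
m=((H>12)&(H<32)&(S>190)&(V>80)).astype('uint8')
for c in cv2.findContours(m,0,1)[0]:
    if cv2.contourArea(c)>20: print(c[:,0].min(0),c[:,0].max(0),cv2.minAreaRect((ray(im,c[:,0].astype(float),.14)[:,:2]*1000).astype('float32')))
```

```text
[ 0.69359629 -0.12109225  0.12345724] [[-0.004, 1.0, 0.0], [1.0, 0.004, 0.0], [0.0, 0.0, -1.0]] 49.015329480171204 0.2939433761590689
[505  60] [515  69] ((866.7601928710938, -485.56365966796875), (24.354209899902344, 19.314584732055664), 66.03787994384766)
```

Emit:
send_rows(
  moves=[
    {"delta_pos": [0, 0, 0.05], "turn": [0, 0, 0], "claw": 0.1},
    {"delta_pos": [0, 0, 0.085], "turn": [0, 0, 0], "claw": 0.1},
    {"delta_pos": [0, 0, 0.105], "turn": [0, 0, 0], "claw": 0.1},
    {"delta_pos": [0, 0, 0.112], "turn": [0, 0, 0], "claw": 0.1},
    {"delta_pos": [0, 0, 0.112], "turn": [0, 0, 0], "claw": 0.1},
    {"delta_pos": [0, 0, 0.112], "turn": [0, 0, 0], "claw": 0.55},
    {"delta_pos": [0, 0, 0.112], "turn": [0, 0, 0], "claw": 0.55},
    {"delta_pos": [0, 0, 0.112], "turn": [0, 0, 0], "claw": 0.55},
    {"delta_pos": [0, 0, 0.112], "turn": [0, 0, 0], "claw": 0.55},
    {"delta_pos": [0, 0, 0.06], "turn": [0, 0, 0], "claw": 0.5},
    {"delta_pos": [0, 0, 0], "turn": [0, 0, 0], "claw": 0.5},
    {"delta_pos": [0.05, -0.05, -0.03], "turn": [0, 0, 0], "claw": 0.45},
    {"delta_pos": [0.09, -0.1, -0.03], "turn": [0, 0, 0], "claw": 0.45},
    {"delta_pos": [0.09, -0.15, -0.03], "turn": [0, 0, 0], "claw": 0.45},
    {"delta_pos": [0.09, -0.21, -0.03], "turn": [0, 0, 0], "claw": 0.45},
    {"delta_pos": [0.09, -0.21, -0.03], "turn": [0, 0, 0], "claw": 0.45},
  ],
)

```text
clock: 7.22
eef_pos: [0.4796, -0.031, 0.1531]
tool_rot: [-0.001, 0.707, 0.707, -0.001]
contact_force: [0.7, -0.2, -0.4]
grip_width: 0.451
grasp_force: 0.0
```

```bash
python3 meas.py | grep -E "plum|yellow"
python3 - <<'E'
from h import *
s=env.sense();print(s['eef_pos'],s['clock'])
snap('wrist','w2.png'); t=snap('top','t2.png')['pixels']
E
```

```text
plum 448 254 7.8 [ 0.4211 -0.3561] 168.0
plum 380 251 7.8 [ 0.4267 -0.1874] 165.5
plum 422 249 7.8 [ 0.4326 -0.2922] 162.5
plum 417 226 7.7 [ 0.49   -0.2784] 160.5
plum 385 216 7.8 [ 0.5132 -0.1996] 158.0
plum 423 186 7.8 [ 0.5951 -0.2958] 163.0
plum 190 162 5.7 [0.6435 0.2924] 54.5
yellow [353. 144.] ((698.10302734375, -117.93794250488281), (39.63069152832031, 131.70875549316406), 1.4685784578323364)
[ 0.48261291 -0.03147607  0.15377584] 7.275
```

The cutter lies in the dish at (0.698, −0.118). I'll keep this yaw, where tool x is world +y and tool y is world +x, and start on the weights. First is F at (0.5955, −0.2955).

Emit:
send_rows(
  grip_force=40,
  moves=[
    {"delta_pos": [-0.055, 0.023, 0], "turn": [0, 0, 0], "claw": 0.42},
    {"delta_pos": [-0.11, 0.046, 0], "turn": [0, 0, 0], "claw": 0.42},
    {"delta_pos": [-0.165, 0.07, 0], "turn": [0, 0, 0], "claw": 0.42},
    {"delta_pos": [-0.22, 0.093, 0.01], "turn": [0, 0, 0], "claw": 0.42},
    {"delta_pos": [-0.264, 0.113, 0.04], "turn": [0, 0, 0], "claw": 0.42},
    {"delta_pos": [-0.264, 0.113, 0.06], "turn": [0, 0, 0], "claw": 0.42},
    {"delta_pos": [-0.264, 0.113, 0.1], "turn": [0, 0, 0], "claw": 0.42},
    {"delta_pos": [-0.264, 0.113, 0.125], "turn": [0, 0, 0], "claw": 0.42},
    {"delta_pos": [-0.264, 0.113, 0.134], "turn": [0, 0, 0], "claw": 0.42},
    {"delta_pos": [-0.264, 0.113, 0.134], "turn": [0, 0, 0], "claw": 0.42},
    {"delta_pos": [-0.264, 0.113, 0.134], "turn": [0, 0, 0], "claw": 0.05},
    {"delta_pos": [-0.264, 0.113, 0.134], "turn": [0, 0, 0], "claw": 0.05},
    {"delta_pos": [-0.264, 0.113, 0.134], "turn": [0, 0, 0], "claw": 0.05},
    {"delta_pos": [-0.264, 0.113, 0.134], "turn": [0, 0, 0], "claw": 0.05},
    {"delta_pos": [-0.264, 0.113, 0.12], "turn": [0, 0, 0], "claw": 0.05},
    {"delta_pos": [-0.264, 0.113, 0.07], "turn": [0, 0, 0], "claw": 0.05},
    {"delta_pos": [-0.264, 0.113, 0.02], "turn": [0, 0, 0], "claw": 0.05},
    {"delta_pos": [-0.264, 0.113, 0.02], "turn": [0, 0, 0], "claw": 0.05},
  ],
)

```text
clock: 9.62
eef_pos: [0.5983, -0.2966, 0.1385]
tool_rot: [0.004, 0.707, 0.707, 0.001]
contact_force: [0.9, 0.3, -0.8]
grip_width: 0.168
grasp_force: 39.1
```

Emit:
send_rows(
  moves=[
    {"delta_pos": [0.055, -0.015, 0], "turn": [0, 0, 0], "claw": 0.05},
    {"delta_pos": [0.11, -0.03, 0], "turn": [0, 0, 0], "claw": 0.05},
    {"delta_pos": [0.165, -0.045, 0], "turn": [0, 0, 0], "claw": 0.05},
    {"delta_pos": [0.22, -0.06, 0], "turn": [0, 0, 0], "claw": 0.05},
    {"delta_pos": [0.275, -0.075, 0], "turn": [0, 0, 0], "claw": 0.05},
    {"delta_pos": [0.309, -0.085, 0], "turn": [0, 0, 0], "claw": 0.05},
    {"delta_pos": [0.309, -0.085, 0.03], "turn": [0, 0, 0], "claw": 0.05},
    {"delta_pos": [0.309, -0.085, 0.07], "turn": [0, 0, 0], "claw": 0.05},
    {"delta_pos": [0.309, -0.085, 0.1], "turn": [0, 0, 0], "claw": 0.05},
    {"delta_pos": [0.309, -0.085, 0.111], "turn": [0, 0, 0], "claw": 0.05},
    {"delta_pos": [0.309, -0.085, 0.111], "turn": [0, 0, 0], "claw": 0.05},
    {"delta_pos": [0.309, -0.085, 0.111], "turn": [0, 0, 0], "claw": 0.33},
    {"delta_pos": [0.309, -0.085, 0.111], "turn": [0, 0, 0], "claw": 0.33},
    {"delta_pos": [0.309, -0.085, 0.111], "turn": [0, 0, 0], "claw": 0.33},
    {"delta_pos": [0.309, -0.085, 0.08], "turn": [0, 0, 0], "claw": 0.33},
    {"delta_pos": [0.309, -0.085, 0.03], "turn": [0, 0, 0], "claw": 0.42},
    {"delta_pos": [0.26, -0.085, 0], "turn": [0, 0, 0], "claw": 0.42},
    {"delta_pos": [0.2, -0.085, 0], "turn": [0, 0, 0], "claw": 0.42},
    {"delta_pos": [0.14, -0.085, 0], "turn": [0, 0, 0], "claw": 0.42},
    {"delta_pos": [0.14, -0.085, 0], "turn": [0, 0, 0], "claw": 0.42},
  ],
)

```text
clock: 12.12
eef_pos: [0.5114, -0.1589, 0.1335]
tool_rot: [0.001, 0.709, 0.706, 0.0]
contact_force: [-0.5, 0.7, 0.2]
grip_width: 0.421
grasp_force: 0.0
```

```bash
cat > look.py <<'E'
from meas import *
s=env.sense();print(s['eef_pos'].round(4),s['clock'],R_(s['tool_rot']).as_matrix()[:2,:2].round(3).tolist())
pl=(H>145)&(H<172)&(S>100)&(V>35)
for c in blobs(pl,60):
    (u,v),r=cv2.minEnclosingCircle(c); P=ray(im,[[u,v]],.012)[0]
    print('plum',round(u),round(v),round(r,1),P[:2].round(4),cv2.contourArea(c))
E
python3 look.py
```

```text
[ 0.5113 -0.1569  0.1333] 12.175 [[0.003, 1.0], [1.0, -0.003]]
plum 448 255 8.1 [ 0.4209 -0.3556] 175.0
plum 422 249 7.9 [ 0.4327 -0.2914] 176.5
plum 417 226 7.9 [ 0.4896 -0.2784] 145.0
plum 299 215 8.2 [0.5122 0.0137] 185.0
```

Emit:
send_rows(
  moves=[
    {"delta_pos": [-0.06, -0.01, 0], "turn": [0, 0, 0], "claw": 0.42},
    {"delta_pos": [-0.121, -0.021, 0], "turn": [0, 0, 0], "claw": 0.42},
    {"delta_pos": [-0.121, -0.021, 0.01], "turn": [0, 0, 0], "claw": 0.42},
    {"delta_pos": [-0.121, -0.021, 0.06], "turn": [0, 0, 0], "claw": 0.42},
    {"delta_pos": [-0.121, -0.021, 0.1], "turn": [0, 0, 0], "claw": 0.42},
    {"delta_pos": [-0.121, -0.021, 0.112], "turn": [0, 0, 0], "claw": 0.42},
    {"delta_pos": [-0.121, -0.021, 0.112], "turn": [0, 0, 0], "claw": 0.42},
    {"delta_pos": [-0.121, -0.021, 0.112], "turn": [0, 0, 0], "claw": 0.05},
    {"delta_pos": [-0.121, -0.021, 0.112], "turn": [0, 0, 0], "claw": 0.05},
    {"delta_pos": [-0.121, -0.021, 0.112], "turn": [0, 0, 0], "claw": 0.05},
    {"delta_pos": [-0.121, -0.021, 0.112], "turn": [0, 0, 0], "claw": 0.05},
    {"delta_pos": [-0.121, -0.021, 0.09], "turn": [0, 0, 0], "claw": 0.05},
    {"delta_pos": [-0.121, -0.021, 0.04], "turn": [0, 0, 0], "claw": 0.05},
    {"delta_pos": [-0.121, -0.021, 0], "turn": [0, 0, 0], "claw": 0.05},
    {"delta_pos": [-0.121, -0.021, 0], "turn": [0, 0, 0], "claw": 0.05},
  ],
)

```text
clock: 14.05
eef_pos: [0.492, -0.2775, 0.1369]
tool_rot: [0.003, 0.707, 0.707, 0.001]
contact_force: [0.3, -0.3, -1.8]
grip_width: 0.166
grasp_force: 40.5
```

Emit:
send_rows(
  moves=[
    {"delta_pos": [0.055, -0.005, 0], "turn": [0, 0, 0], "claw": 0.05},
    {"delta_pos": [0.11, -0.01, 0], "turn": [0, 0, 0], "claw": 0.05},
    {"delta_pos": [0.165, -0.015, 0], "turn": [0, 0, 0], "claw": 0.05},
    {"delta_pos": [0.22, -0.02, 0], "turn": [0, 0, 0], "claw": 0.05},
    {"delta_pos": [0.27, -0.0245, 0], "turn": [0, 0, 0], "claw": 0.05},
    {"delta_pos": [0.282, -0.0245, 0.0], "turn": [0, 0, 0], "claw": 0.05},
    {"delta_pos": [0.282, -0.0245, 0.03], "turn": [0, 0, 0], "claw": 0.05},
    {"delta_pos": [0.282, -0.0245, 0.07], "turn": [0, 0, 0], "claw": 0.05},
    {"delta_pos": [0.282, -0.0245, 0.1], "turn": [0, 0, 0], "claw": 0.05},
    {"delta_pos": [0.282, -0.0245, 0.108], "turn": [0, 0, 0], "claw": 0.05},
    {"delta_pos": [0.282, -0.0245, 0.108], "turn": [0, 0, 0], "claw": 0.05},
    {"delta_pos": [0.282, -0.0245, 0.108], "turn": [0, 0, 0], "claw": 0.33},
    {"delta_pos": [0.282, -0.0245, 0.108], "turn": [0, 0, 0], "claw": 0.33},
    {"delta_pos": [0.282, -0.0245, 0.108], "turn": [0, 0, 0], "claw": 0.33},
    {"delta_pos": [0.282, -0.0245, 0.07], "turn": [0, 0, 0], "claw": 0.33},
    {"delta_pos": [0.282, -0.0245, 0.02], "turn": [0, 0, 0], "claw": 0.42},
    {"delta_pos": [0.23, -0.0245, 0], "turn": [0, 0, 0], "claw": 0.42},
    {"delta_pos": [0.17, -0.0245, 0], "turn": [0, 0, 0], "claw": 0.42},
    {"delta_pos": [0.12, -0.0245, 0], "turn": [0, 0, 0], "claw": 0.42},
    {"delta_pos": [0.12, -0.0245, 0], "turn": [0, 0, 0], "claw": 0.42},
  ],
)

```text
clock: 16.55
eef_pos: [0.466, -0.1592, 0.1334]
tool_rot: [0.0, 0.708, 0.706, 0.0]
contact_force: [-0.2, 0.6, 0.8]
grip_width: 0.426
grasp_force: 0.0
```

```bash
python3 look.py
```

```text
[ 0.4658 -0.1575  0.1333] 16.6 [[0.003, 1.0], [1.0, -0.003]]
plum 448 255 8.0 [ 0.4208 -0.3555] 175.0
plum 422 249 7.9 [ 0.4329 -0.2916] 173.5
plum 303 233 8.3 [0.4669 0.0025] 185.5
plum 299 215 8.1 [0.5124 0.0138] 183.0
```

Emit:
send_rows(
  moves=[
    {"delta_pos": [-0.06, -0.015, 0], "turn": [0, 0, 0], "claw": 0.42},
    {"delta_pos": [-0.12, -0.033, 0], "turn": [0, 0, 0], "claw": 0.42},
    {"delta_pos": [-0.134, -0.033, 0.01], "turn": [0, 0, 0], "claw": 0.42},
    {"delta_pos": [-0.134, -0.033, 0.06], "turn": [0, 0, 0], "claw": 0.42},
    {"delta_pos": [-0.134, -0.033, 0.1], "turn": [0, 0, 0], "claw": 0.42},
    {"delta_pos": [-0.134, -0.033, 0.112], "turn": [0, 0, 0], "claw": 0.42},
    {"delta_pos": [-0.134, -0.033, 0.112], "turn": [0, 0, 0], "claw": 0.42},
    {"delta_pos": [-0.134, -0.033, 0.112], "turn": [0, 0, 0], "claw": 0.05},
    {"delta_pos": [-0.134, -0.033, 0.112], "turn": [0, 0, 0], "claw": 0.05},
    {"delta_pos": [-0.134, -0.033, 0.112], "turn": [0, 0, 0], "claw": 0.05},
    {"delta_pos": [-0.134, -0.033, 0.112], "turn": [0, 0, 0], "claw": 0.05},
    {"delta_pos": [-0.134, -0.033, 0.09], "turn": [0, 0, 0], "claw": 0.05},
    {"delta_pos": [-0.134, -0.033, 0.04], "turn": [0, 0, 0], "claw": 0.05},
    {"delta_pos": [-0.134, -0.033, 0], "turn": [0, 0, 0], "claw": 0.05},
    {"delta_pos": [-0.134, -0.033, 0], "turn": [0, 0, 0], "claw": 0.05},
  ],
)

```text
clock: 18.48
eef_pos: [0.4343, -0.2916, 0.1366]
tool_rot: [0.003, 0.707, 0.707, 0.0]
contact_force: [0.3, -0.4, -1.5]
grip_width: 0.168
grasp_force: 39.3
```

Emit:
send_rows(
  moves=[
    {"delta_pos": [0.055, -0.003, 0], "turn": [0, 0, 0], "claw": 0.05},
    {"delta_pos": [0.11, -0.006, 0], "turn": [0, 0, 0], "claw": 0.05},
    {"delta_pos": [0.165, -0.009, 0], "turn": [0, 0, 0], "claw": 0.05},
    {"delta_pos": [0.22, -0.012, 0], "turn": [0, 0, 0], "claw": 0.05},
    {"delta_pos": [0.27, -0.012, 0], "turn": [0, 0, 0], "claw": 0.05},
    {"delta_pos": [0.2875, -0.012, 0.0], "turn": [0, 0, 0], "claw": 0.05},
    {"delta_pos": [0.2875, -0.012, 0.03], "turn": [0, 0, 0], "claw": 0.05},
    {"delta_pos": [0.2875, -0.012, 0.07], "turn": [0, 0, 0], "claw": 0.05},
    {"delta_pos": [0.2875, -0.012, 0.1], "turn": [0, 0, 0], "claw": 0.05},
    {"delta_pos": [0.2875, -0.012, 0.108], "turn": [0, 0, 0], "claw": 0.05},
    {"delta_pos": [0.2875, -0.012, 0.108], "turn": [0, 0, 0], "claw": 0.05},
    {"delta_pos": [0.2875, -0.012, 0.108], "turn": [0, 0, 0], "claw": 0.33},
    {"delta_pos": [0.2875, -0.012, 0.108], "turn": [0, 0, 0], "claw": 0.33},
    {"delta_pos": [0.2875, -0.012, 0.108], "turn": [0, 0, 0], "claw": 0.33},
    {"delta_pos": [0.2875, -0.012, 0.07], "turn": [0, 0, 0], "claw": 0.33},
    {"delta_pos": [0.2875, -0.012, 0.02], "turn": [0, 0, 0], "claw": 0.42},
    {"delta_pos": [0.23, -0.012, 0], "turn": [0, 0, 0], "claw": 0.42},
    {"delta_pos": [0.17, -0.012, 0], "turn": [0, 0, 0], "claw": 0.42},
    {"delta_pos": [0.12, -0.012, 0], "turn": [0, 0, 0], "claw": 0.42},
    {"delta_pos": [0.12, -0.012, 0], "turn": [0, 0, 0], "claw": 0.42},
  ],
)

```text
clock: 20.98
eef_pos: [0.421, -0.1732, 0.1335]
tool_rot: [0.001, 0.708, 0.706, 0.0]
contact_force: [0.9, 0.5, -0.5]
grip_width: 0.419
grasp_force: 0.0
```

```bash
python3 look.py
```

```text
[ 0.4208 -0.1715  0.1332] 21.025 [[0.003, 1.0], [1.0, -0.003]]
plum 448 254 8.1 [ 0.421  -0.3556] 177.5
plum 306 251 8.2 [ 0.4217 -0.0046] 187.5
plum 303 233 8.2 [0.467  0.0023] 185.5
plum 299 215 8.1 [0.5124 0.0137] 182.0
```

Emit:
send_rows(
  moves=[
    {"delta_pos": [-0.06, 0, 0], "turn": [0, 0, 0], "claw": 0.42},
    {"delta_pos": [-0.12, 0, 0], "turn": [0, 0, 0], "claw": 0.42},
    {"delta_pos": [-0.17, 0, 0], "turn": [0, 0, 0], "claw": 0.42},
    {"delta_pos": [-0.184, 0, 0.01], "turn": [0, 0, 0], "claw": 0.42},
    {"delta_pos": [-0.184, 0, 0.06], "turn": [0, 0, 0], "claw": 0.42},
    {"delta_pos": [-0.184, 0, 0.1], "turn": [0, 0, 0], "claw": 0.42},
    {"delta_pos": [-0.184, 0, 0.112], "turn": [0, 0, 0], "claw": 0.42},
    {"delta_pos": [-0.184, 0, 0.112], "turn": [0, 0, 0], "claw": 0.42},
    {"delta_pos": [-0.184, 0, 0.112], "turn": [0, 0, 0], "claw": 0.05},
    {"delta_pos": [-0.184, 0, 0.112], "turn": [0, 0, 0], "claw": 0.05},
    {"delta_pos": [-0.184, 0, 0.112], "turn": [0, 0, 0], "claw": 0.05},
    {"delta_pos": [-0.184, 0, 0.112], "turn": [0, 0, 0], "claw": 0.05},
    {"delta_pos": [-0.184, 0, 0.09], "turn": [0, 0, 0], "claw": 0.05},
    {"delta_pos": [-0.184, 0, 0.04], "turn": [0, 0, 0], "claw": 0.05},
    {"delta_pos": [-0.184, 0, 0], "turn": [0, 0, 0], "claw": 0.05},
    {"delta_pos": [-0.184, 0, 0], "turn": [0, 0, 0], "claw": 0.05},
  ],
)

```text
clock: 23.02
eef_pos: [0.4223, -0.3558, 0.1368]
tool_rot: [0.003, 0.707, 0.707, -0.0]
contact_force: [-0.2, 0.6, -1.2]
grip_width: 0.167
grasp_force: 39.2
```

Emit:
send_rows(
  moves=[
    {"delta_pos": [0.055, 0.003, 0], "turn": [0, 0, 0], "claw": 0.05},
    {"delta_pos": [0.11, 0.006, 0], "turn": [0, 0, 0], "claw": 0.05},
    {"delta_pos": [0.165, 0.009, 0], "turn": [0, 0, 0], "claw": 0.05},
    {"delta_pos": [0.22, 0.009, 0], "turn": [0, 0, 0], "claw": 0.05},
    {"delta_pos": [0.28, 0.009, 0], "turn": [0, 0, 0], "claw": 0.05},
    {"delta_pos": [0.302, 0.009, 0.0], "turn": [0, 0, 0], "claw": 0.05},
    {"delta_pos": [0.302, 0.009, 0.03], "turn": [0, 0, 0], "claw": 0.05},
    {"delta_pos": [0.302, 0.009, 0.07], "turn": [0, 0, 0], "claw": 0.05},
    {"delta_pos": [0.302, 0.009, 0.1], "turn": [0, 0, 0], "claw": 0.05},
    {"delta_pos": [0.302, 0.009, 0.108], "turn": [0, 0, 0], "claw": 0.05},
    {"delta_pos": [0.302, 0.009, 0.108], "turn": [0, 0, 0], "claw": 0.05},
    {"delta_pos": [0.302, 0.009, 0.108], "turn": [0, 0, 0], "claw": 0.33},
    {"delta_pos": [0.302, 0.009, 0.108], "turn": [0, 0, 0], "claw": 0.33},
    {"delta_pos": [0.302, 0.009, 0.108], "turn": [0, 0, 0], "claw": 0.33},
    {"delta_pos": [0.302, 0.009, 0.07], "turn": [0, 0, 0], "claw": 0.33},
    {"delta_pos": [0.302, 0.009, 0.02], "turn": [0, 0, 0], "claw": 0.42},
    {"delta_pos": [0.25, 0.009, 0], "turn": [0, 0, 0], "claw": 0.42},
    {"delta_pos": [0.19, 0.009, 0], "turn": [0, 0, 0], "claw": 0.42},
    {"delta_pos": [0.14, 0.009, 0], "turn": [0, 0, 0], "claw": 0.42},
    {"delta_pos": [0.09, 0.009, 0], "turn": [0, 0, 0], "claw": 0.42},
  ],
)

```text
clock: 25.52
eef_pos: [0.4298, -0.2663, 0.1335]
tool_rot: [0.0, 0.707, 0.707, 0.0]
contact_force: [1.1, 0.9, 1.1]
grip_width: 0.422
grasp_force: 0.0
```

```bash
python3 look.py
```

```text
[ 0.4302 -0.2712  0.1338] 25.575 [[0.002, 1.0], [1.0, -0.002]]
plum 306 251 8.1 [ 0.4219 -0.0047] 169.0
plum 380 250 7.9 [ 0.4274 -0.1858] 84.5
plum 326 248 8.2 [ 0.4307 -0.0541] 183.0
plum 303 233 8.3 [0.4668 0.002 ] 186.5
plum 385 217 8.1 [ 0.5119 -0.1996] 174.5
plum 299 215 8.1 [0.5124 0.0137] 181.0
```

Emit:
send_rows(
  moves=[
    {"delta_pos": [0.04, -0.003, 0], "turn": [0, 0, 0], "claw": 0.42},
    {"delta_pos": [0.078, -0.003, 0], "turn": [0, 0, 0], "claw": 0.42},
    {"delta_pos": [0.078, -0.003, 0.01], "turn": [0, 0, 0], "claw": 0.42},
    {"delta_pos": [0.078, -0.003, 0.05], "turn": [0, 0, 0], "claw": 0.42},
    {"delta_pos": [0.078, -0.003, 0.05], "turn": [0, 0, 0], "claw": 0.42},
  ],
)

```text
clock: 26.2
eef_pos: [0.4258, -0.1863, 0.0815]
tool_rot: [-0.002, 0.707, 0.707, -0.001]
contact_force: [-0.2, -0.1, 0.8]
grip_width: 0.423
grasp_force: 0.0
```

Emit:
send_rows(
  moves=[
    {"delta_pos": [-0.001, 0, 0.04], "turn": [0, 0, 0], "claw": 0.42},
    {"delta_pos": [-0.001, 0, 0.061], "turn": [0, 0, 0], "claw": 0.42},
    {"delta_pos": [-0.001, 0, 0.061], "turn": [0, 0, 0], "claw": 0.42},
    {"delta_pos": [-0.001, 0, 0.061], "turn": [0, 0, 0], "claw": 0.05},
    {"delta_pos": [-0.001, 0, 0.061], "turn": [0, 0, 0], "claw": 0.05},
    {"delta_pos": [-0.001, 0, 0.061], "turn": [0, 0, 0], "claw": 0.05},
    {"delta_pos": [-0.001, 0, 0.061], "turn": [0, 0, 0], "claw": 0.05},
    {"delta_pos": [-0.001, 0, 0.04], "turn": [0, 0, 0], "claw": 0.05},
    {"delta_pos": [-0.001, 0, -0.01], "turn": [0, 0, 0], "claw": 0.05},
    {"delta_pos": [-0.001, 0, -0.05], "turn": [0, 0, 0], "claw": 0.05},
    {"delta_pos": [-0.001, 0, -0.05], "turn": [0, 0, 0], "claw": 0.05},
    {"delta_pos": [-0.001, 0, -0.05], "turn": [0, 0, 0], "claw": 0.05},
  ],
)

```text
clock: 27.7
eef_pos: [0.4268, -0.1874, 0.1331]
tool_rot: [-0.0, 0.707, 0.707, -0.0]
contact_force: [0.1, -0.6, -1.5]
grip_width: 0.165
grasp_force: 39.2
```

Emit:
send_rows(
  moves=[
    {"delta_pos": [0.05, 0.02, 0], "turn": [0, 0, 0], "claw": 0.05},
    {"delta_pos": [0.1, 0.04, 0], "turn": [0, 0, 0], "claw": 0.05},
    {"delta_pos": [0.142, 0.049, 0], "turn": [0, 0, 0], "claw": 0.05},
    {"delta_pos": [0.142, 0.049, 0.01], "turn": [0, 0, 0], "claw": 0.05},
    {"delta_pos": [0.142, 0.049, 0.05], "turn": [0, 0, 0], "claw": 0.05},
    {"delta_pos": [0.142, 0.049, 0.09], "turn": [0, 0, 0], "claw": 0.05},
    {"delta_pos": [0.142, 0.049, 0.106], "turn": [0, 0, 0], "claw": 0.05},
    {"delta_pos": [0.142, 0.049, 0.106], "turn": [0, 0, 0], "claw": 0.05},
    {"delta_pos": [0.142, 0.049, 0.106], "turn": [0, 0, 0], "claw": 0.33},
    {"delta_pos": [0.142, 0.049, 0.106], "turn": [0, 0, 0], "claw": 0.33},
    {"delta_pos": [0.142, 0.049, 0.106], "turn": [0, 0, 0], "claw": 0.33},
    {"delta_pos": [0.142, 0.049, 0.07], "turn": [0, 0, 0], "claw": 0.33},
    {"delta_pos": [0.142, 0.049, 0.02], "turn": [0, 0, 0], "claw": 0.42},
    {"delta_pos": [0.09, 0.055, 0], "turn": [0, 0, 0], "claw": 0.42},
    {"delta_pos": [0.04, 0.065, 0], "turn": [0, 0, 0], "claw": 0.42},
    {"delta_pos": [-0.012, 0.0855, 0], "turn": [0, 0, 0], "claw": 0.42},
    {"delta_pos": [-0.012, 0.0855, 0.04], "turn": [0, 0, 0], "claw": 0.42},
    {"delta_pos": [-0.012, 0.0855, 0.05], "turn": [0, 0, 0], "claw": 0.42},
    {"delta_pos": [-0.012, 0.0855, 0.05], "turn": [0, 0, 0], "claw": 0.42},
  ],
)

```text
clock: 30.08
eef_pos: [0.5123, -0.199, 0.0833]
tool_rot: [-0.001, 0.707, 0.707, -0.0]
contact_force: [0.3, 1.2, 0.5]
grip_width: 0.418
grasp_force: 0.0
```

```bash
python3 look.py;  python3 -c "
from h import *
im=snap('wrist');hsv=cv2.cvtColor(im['pixels'],cv2.COLOR_RGB2HSV);H,S,V=[hsv[...,i].astype(int) for i in range(3)]
m=((H>145)&(H<172)&(S>100)&(V>35)).astype('uint8')
for c in cv2.findContours(m,0,1)[0]:
    if cv2.contourArea(c)>200:
        (u,v),r=cv2.minEnclosingCircle(c);print(u,v,r,ray(im,[[u,v]],.012)[0].round(4))"
```

```text
[ 0.5129 -0.1992  0.0841] 30.125 [[-0.001, 1.0], [1.0, 0.001]]
plum 323 229 8.2 [ 0.4771 -0.0455] 183.5
plum 299 215 8.2 [0.5124 0.014 ] 184.0
314.0 259.4285583496094 35.34592056274414 [ 0.5117 -0.201   0.012 ]
137.0 0.0 30.000099182128906 [ 0.4242 -0.065   0.012 ]
```

E is still at (0.512, −0.200), so I'll grasp it.

Emit:
send_rows(
  moves=[
    {"delta_pos": [-0.001, 0, 0.04], "turn": [0, 0, 0], "claw": 0.42},
    {"delta_pos": [-0.001, 0, 0.0625], "turn": [0, 0, 0], "claw": 0.42},
    {"delta_pos": [-0.001, 0, 0.0625], "turn": [0, 0, 0], "claw": 0.42},
    {"delta_pos": [-0.001, 0, 0.0625], "turn": [0, 0, 0], "claw": 0.05},
    {"delta_pos": [-0.001, 0, 0.0625], "turn": [0, 0, 0], "claw": 0.05},
    {"delta_pos": [-0.001, 0, 0.0625], "turn": [0, 0, 0], "claw": 0.05},
    {"delta_pos": [-0.001, 0, 0.0625], "turn": [0, 0, 0], "claw": 0.05},
    {"delta_pos": [-0.001, 0, 0.04], "turn": [0, 0, 0], "claw": 0.05},
    {"delta_pos": [-0.001, 0, -0.01], "turn": [0, 0, 0], "claw": 0.05},
    {"delta_pos": [-0.001, 0, -0.05], "turn": [0, 0, 0], "claw": 0.05},
    {"delta_pos": [-0.001, 0, -0.05], "turn": [0, 0, 0], "claw": 0.05},
    {"delta_pos": [-0.001, 0, -0.05], "turn": [0, 0, 0], "claw": 0.05},
  ],
)

```text
clock: 31.68
eef_pos: [0.5123, -0.2004, 0.1331]
tool_rot: [-0.0, 0.707, 0.707, -0.0]
contact_force: [-0.9, 0.6, -1.2]
grip_width: 0.166
grasp_force: 39.1
```

Emit:
send_rows(
  moves=[
    {"delta_pos": [0.05, 0.005, 0], "turn": [0, 0, 0], "claw": 0.05},
    {"delta_pos": [0.1, 0.01, 0], "turn": [0, 0, 0], "claw": 0.05},
    {"delta_pos": [0.15, 0.01, 0], "turn": [0, 0, 0], "claw": 0.05},
    {"delta_pos": [0.1635, 0.01, 0.01], "turn": [0, 0, 0], "claw": 0.05},
    {"delta_pos": [0.1635, 0.01, 0.05], "turn": [0, 0, 0], "claw": 0.05},
    {"delta_pos": [0.1635, 0.01, 0.09], "turn": [0, 0, 0], "claw": 0.05},
    {"delta_pos": [0.1635, 0.01, 0.106], "turn": [0, 0, 0], "claw": 0.05},
    {"delta_pos": [0.1635, 0.01, 0.106], "turn": [0, 0, 0], "claw": 0.05},
    {"delta_pos": [0.1635, 0.01, 0.106], "turn": [0, 0, 0], "claw": 0.33},
    {"delta_pos": [0.1635, 0.01, 0.106], "turn": [0, 0, 0], "claw": 0.33},
    {"delta_pos": [0.1635, 0.01, 0.106], "turn": [0, 0, 0], "claw": 0.33},
    {"delta_pos": [0.1635, 0.01, 0.07], "turn": [0, 0, 0], "claw": 0.33},
    {"delta_pos": [0.1635, 0.01, 0.02], "turn": [0, 0, 0], "claw": 0.42},
    {"delta_pos": [0.1, -0.02, -0.03], "turn": [0, 0, 0], "claw": 0.42},
    {"delta_pos": [0.04, -0.05, -0.06], "turn": [0, 0, 0], "claw": 0.42},
    {"delta_pos": [-0.02, -0.08, -0.09], "turn": [0, 0, 0], "claw": 0.42},
    {"delta_pos": [-0.08, -0.08, -0.12], "turn": [0, 0, 0], "claw": 0.42},
    {"delta_pos": [-0.08, -0.08, -0.12], "turn": [0, 0, 0], "claw": 0.42},
  ],
)

```text
clock: 33.92
eef_pos: [0.4319, -0.2827, 0.255]
tool_rot: [0.001, 0.707, 0.707, 0.0]
contact_force: [1.4, 0.2, -0.1]
grip_width: 0.42
grasp_force: 0.0
```

```bash
python3 look.py
python3 - <<'E'
from h import *
a=snap('top'); i=a['pixels'][90:290,110:410,::-1]
cv2.imwrite('pics/t3.png',cv2.resize(i,None,fx=2.6,fy=2.6,interpolation=cv2.INTER_CUBIC))
E
```

```text
[ 0.432  -0.2867  0.2574] 33.975 [[0.002, 1.0], [1.0, -0.002]]
plum 306 251 8.2 [ 0.422  -0.0043] 186.5
plum 326 248 8.1 [ 0.4309 -0.0541] 182.0
plum 303 233 8.2 [0.4668 0.0023] 183.5
plum 323 229 8.1 [ 0.4773 -0.0451] 182.0
plum 299 215 8.1 [0.5124 0.0137] 182.0
plum 319 211 8.2 [ 0.5234 -0.0359] 177.5
```

View pics/t3.png

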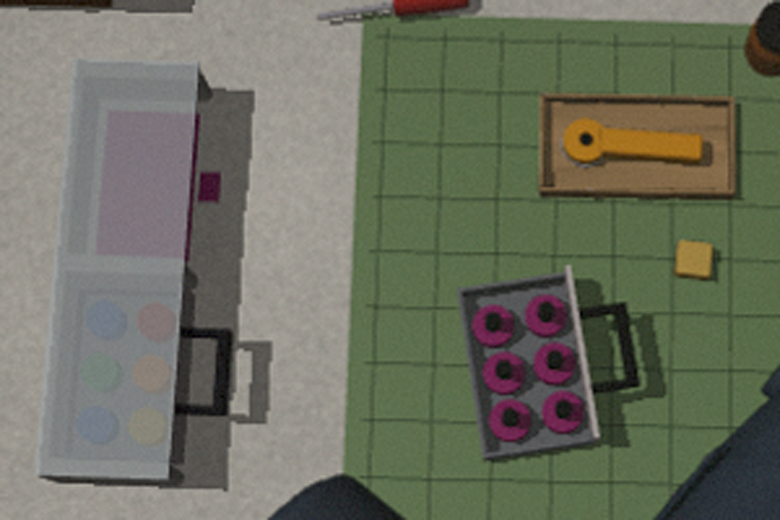

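Run:
```python
from h import *
a=snap('top')
def c(pts,z): return ray(a,[(110+x/2.6,90+y/2.6) for x,y in pts],z).round(4)[:,:2].tolist()
print('liner',c([(107,110),(199,114),(186,258),(96,255)],0))
print('tab',c([(210,187)],0))
print('org top',c([(78,61),(198,65),(170,478),(40,473)],.063))
print('b bar outer',c([(231,330),(227,412)],.049))
print('tray back',c([(459,289),(485,459)],.026),'panel out',c([(571,267),(599,436)],.05),'bar outer',c([(625,303),(637,386)],.049))
# wrist view of liner from first picture: colours
im=cv2.imread('pics/w1.png'); hs=cv2.cvtColor(im,cv2.COLOR_BGR2HSV)
print(hs[190,430],hs[190,500],hs[190,378],hs[190,600])
b=snap('top')['pixels'];hs=cv2.cvtColor(b,cv2.COLOR_RGB2HSV);print(hs[160,165],hs[160,183],hs[200,165],hs[160,142])
H,S,V=[hs[...,i].astype(int) for i in range(3)]
m=((H>130)&(H<175)&(S>25));m[:,:130]=0;m[:,192:]=0;m[:115]=0;m[205:]=0
m=cv2.morphologyEx(m.astype('uint8'),cv2.MORPH_OPEN,np.ones((3,3)))
for k in cv2.findContours(m,0,1)[0]:
    if cv2.contourArea(k)>200: print(cv2.contourArea(k),cv2.minAreaRect((ray(a,k[:,0].astype(float),0)[:,:2]*1000).astype('float32')))
```

```text
liner [[0.7227, 0.3977], [0.7206, 0.307], [0.5744, 0.3108], [0.5755, 0.3979]]
tab [[0.6462, 0.2918]]
org top [[0.7476, 0.4097], [0.7461, 0.2961], [0.3545, 0.2981], [0.3565, 0.4152]]
b bar outer [[0.4942, 0.2536], [0.4176, 0.2531]]
tray back [[0.5433, 0.0453], [0.382, 0.0167]] panel out [[0.561, -0.0596], [0.4024, -0.0876]] bar outer [[0.528, -0.1105], [0.4498, -0.1222]]
[144  11 121] [ 72  10 127] [166  86  71] [ 33  17 137]
[147  18 127] [158  75  68] [100  12 132] [ 90   2 123]
```

All six weights are in the tray and the cutter is in its dish. The liner frame is at about (0.6465, 0.352) and points along world +y. The tray yaw is about 99.9° and the bar centre is near (0.488, −0.114). I'll move over the bar.

Emit:
send_rows(
  grip_force=60,
  moves=[
    {"delta_pos": [0.03, 0.01, 0.0], "turn": [0, 0, 10], "claw": 0.38},
    {"delta_pos": [0.06, 0.02, 0.03], "turn": [0, 0, 20], "claw": 0.38},
    {"delta_pos": [0.09, 0.03, 0.06], "turn": [0, 0, 30], "claw": 0.38},
    {"delta_pos": [0.12, 0.04, 0.09], "turn": [0, 0, 40], "claw": 0.38},
    {"delta_pos": [0.15, 0.05, 0.12], "turn": [0, 0, 50], "claw": 0.38},
    {"delta_pos": [0.17, 0.056, 0.155], "turn": [0, 0, 60], "claw": 0.38},
    {"delta_pos": [0.17, 0.056, 0.155], "turn": [0, 0, 70], "claw": 0.38},
    {"delta_pos": [0.17, 0.056, 0.155], "turn": [0, 0, 80], "claw": 0.38},
    {"delta_pos": [0.17, 0.056, 0.155], "turn": [0, 0, 80], "claw": 0.38},
    {"delta_pos": [0.17, 0.056, 0.155], "turn": [0, 0, 80], "claw": 0.38},
  ],
)

```text
clock: 35.38
eef_pos: [0.4884, -0.11, 0.0982]
tool_rot: [-0.0, 0.996, 0.089, -0.0]
contact_force: [0.4, -1.1, 0.5]
grip_width: 0.378
grasp_force: 0.0
```

Run:
```python
from h import *
im=snap('wrist','w4.png'); s=env.sense(); M=R_(s['tool_rot']).as_matrix()
print(s['eef_pos'].round(4),M.round(3).tolist(), 'to bar, tool frame',(M.T@(np.array([.488,-.1136,.024])-s['eef_pos'])).round(4))
```

```text
[ 0.4884 -0.1101  0.0982] [[0.984, 0.177, -0.0], [0.177, -0.984, 0.0], [-0.0, -0.0, -1.0]] to bar, tool frame [-0.001   0.0033  0.0742]
```

View pics/w4.png

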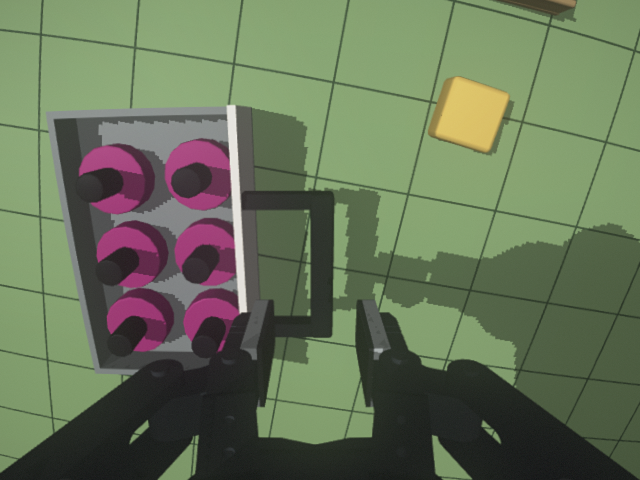

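The bar spans (311–333, 192–337) and sits between the fingers. A quick ray check before descending.

Run:
```python
from h import *
im=snap('wrist'); s=env.sense(); M=R_(s['tool_rot']).as_matrix()
P=ray(im,[(312,192),(333,192),(332,337),(312,337)],.049)
c=P.mean(0);print(P.round(4)[:,:2].tolist(),c.round(4),(M.T@(np.r_[c[:2],.024]-s['eef_pos'])).round(4))
```

```text
[[0.5289, -0.102], [0.5307, -0.112], [0.4518, -0.1268], [0.4499, -0.116]] [ 0.4903 -0.1142  0.049 ] [0.0012 0.0042 0.0743]
```

Emit:
send_rows(
  grip_force=60,
  moves=[
    {"delta_pos": [0.0, 0.004, 0.03], "turn": [0, 0, 0], "claw": 0.38},
    {"delta_pos": [0.0, 0.004, 0.055], "turn": [0, 0, 0], "claw": 0.38},
    {"delta_pos": [0.0, 0.004, 0.074], "turn": [0, 0, 0], "claw": 0.38},
    {"delta_pos": [0.0, 0.004, 0.074], "turn": [0, 0, 0], "claw": 0.38},
    {"delta_pos": [0.0, 0.004, 0.074], "turn": [0, 0, 0], "claw": 0.03},
    {"delta_pos": [0.0, 0.004, 0.074], "turn": [0, 0, 0], "claw": 0.03},
    {"delta_pos": [0.0, 0.004, 0.074], "turn": [0, 0, 0], "claw": 0.03},
    {"delta_pos": [0.0, 0.004, 0.074], "turn": [0, 0, 0], "claw": 0.03},
    {"delta_pos": [0.0, 0.004, 0.074], "turn": [0, 0, 0], "claw": 0.03},
  ],
)

```text
clock: 36.6
eef_pos: [0.4896, -0.1146, 0.0251]
tool_rot: [0.0, 0.996, 0.087, 0.0]
contact_force: [-1.1, 1.5, 7.1]
grip_width: 0.129
grasp_force: 59.4
```

Emit:
send_rows(
  moves=[
    {"delta_pos": [0.003, -0.007, 0], "turn": [0, 0, 0], "claw": 0.03},
    {"delta_pos": [0.008, -0.02, 0], "turn": [0, 0, 1], "claw": 0.03},
    {"delta_pos": [0.014, -0.036, 0], "turn": [0, 0, 2], "claw": 0.03},
    {"delta_pos": [0.02, -0.054, 0], "turn": [0, 0, 3], "claw": 0.03},
    {"delta_pos": [0.026, -0.072, 0], "turn": [0, 0, 4], "claw": 0.03},
    {"delta_pos": [0.032, -0.09, 0], "turn": [0, 0, 5], "claw": 0.03},
    {"delta_pos": [0.038, -0.108, 0], "turn": [0, 0, 6], "claw": 0.03},
    {"delta_pos": [0.044, -0.126, 0], "turn": [0, 0, 7], "claw": 0.03},
    {"delta_pos": [0.05, -0.144, 0], "turn": [0, 0, 8], "claw": 0.03},
    {"delta_pos": [0.056, -0.158, 0], "turn": [0, 0, 9], "claw": 0.03},
    {"delta_pos": [0.06, -0.167, 0], "turn": [0, 0, 10], "claw": 0.03},
    {"delta_pos": [0.06, -0.167, 0], "turn": [0, 0, 10], "claw": 0.03},
    {"delta_pos": [0.06, -0.167, 0], "turn": [0, 0, 10], "claw": 0.03},
  ],
)

```text
clock: 38.22
eef_pos: [0.5199, 0.0609, 0.025]
tool_rot: [-0.0, 1.0, 0.0, 0.001]
contact_force: [-0.1, 5.7, 5.6]
grip_width: 0.13
grasp_force: 59.4
```

```bash
python3 look.py
python3 - <<'E'
from h import *
snap('wrist','w5.png');print(env.sense()['grip_width'])
E
```

```text
[0.52   0.0609 0.025 ] 38.275 [[1.0, 0.0], [0.0, -1.0]]
plum 231 193 8.1 [0.5644 0.1846] 81.0
0.12584441748323932
```

View pics/w5.png

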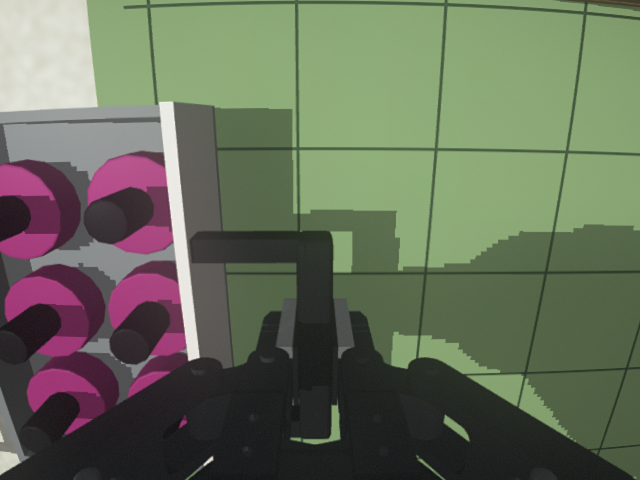

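The tray is following with its weights. Next I'll move it sideways in front of the bay.

Emit:
send_rows(
  moves=[
    {"delta_pos": [0.006, -0.002, 0], "turn": [0, 0, 0], "claw": 0.03},
    {"delta_pos": [0.018, -0.005, 0], "turn": [0, 0, 0], "claw": 0.03},
    {"delta_pos": [0.034, -0.008, 0], "turn": [0, 0, 0], "claw": 0.03},
    {"delta_pos": [0.052, -0.011, 0], "turn": [0, 0, 0], "claw": 0.03},
    {"delta_pos": [0.07, -0.014, 0], "turn": [0, 0, 0], "claw": 0.03},
    {"delta_pos": [0.088, -0.017, 0], "turn": [0, 0, 0], "claw": 0.03},
    {"delta_pos": [0.105, -0.019, 0], "turn": [0, 0, 0], "claw": 0.03},
    {"delta_pos": [0.118, -0.019, 0], "turn": [0, 0, 0], "claw": 0.03},
    {"delta_pos": [0.1265, -0.019, 0], "turn": [0, 0, 0], "claw": 0.03},
    {"delta_pos": [0.1265, -0.019, 0], "turn": [0, 0, 0], "claw": 0.03},
    {"delta_pos": [0.1265, -0.019, 0], "turn": [0, 0, 0], "claw": 0.03},
  ],
)

```text
clock: 39.7
eef_pos: [0.6464, 0.0794, 0.0252]
tool_rot: [-0.0, 1.0, 0.0, 0.001]
contact_force: [-1.0, 1.9, 5.9]
grip_width: 0.127
grasp_force: 59.6
```

Run:
```python
from h import *
print(env.sense()['eef_pos'],env.sense()['grip_width'])
im=snap('top','t6f.png');i=im['pixels'][90:290,110:260,::-1]
cv2.imwrite('pics/t6.png',cv2.resize(i,None,fx=3,fy=3,interpolation=cv2.INTER_CUBIC))
w=snap('wrist','w6.png')
```

```text
[0.64635908 0.07935399 0.02522093] 0.1273654854909037
```

View pics/t6.png

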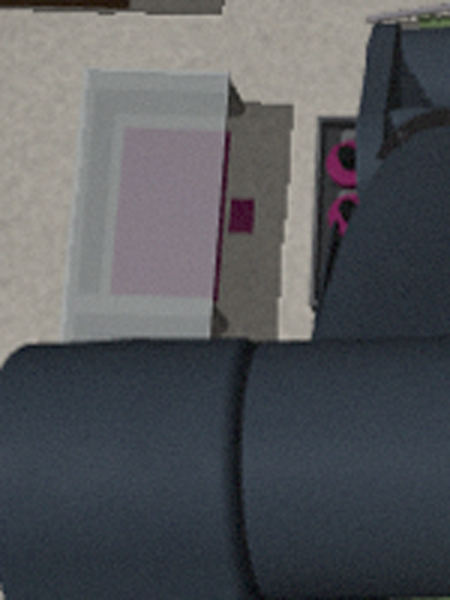

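View pics/w6.png

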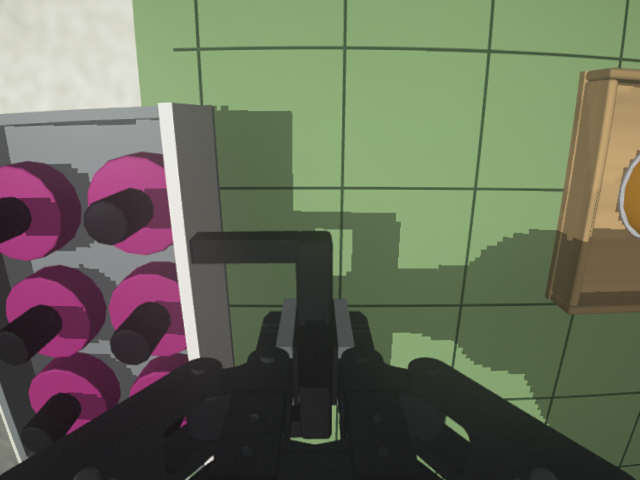

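Run:
```python
from h import *
im=snap('top'); c=lambda p,z: ray(im,[(110+x/3,90+y/3) for x,y in p],z).round(4)[:,:2].tolist()
print('tray back edge',c([(318,117),(311,305)],.026))
print('mouth walls top',c([(229,72),(214,300),(212,335)],.063),'liner front',c([(230,131),(217,300)],0))
w=snap('wrist')
print('side edge',ray(w,[(5,122),(160,104)],.026).round(4).tolist(),'panel top',ray(w,[(167,103),(197,365)],.05).round(4).tolist())
print('bar',ray(w,[(333,232),(190,232)],.049).round(4).tolist())
```

```text
tray back edge [[0.7256, 0.2278], [0.5632, 0.2253]]
mouth walls top [[0.7487, 0.2959], [0.5562, 0.2962], [0.5275, 0.2961]] liner front [[0.7211, 0.3067], [0.5724, 0.3087]]
side edge [[0.7237, 0.191, 0.026], [0.7279, 0.132, 0.026]] panel top [[0.7274, 0.121, 0.05], [0.6407, 0.12, 0.05]]
bar [[0.6888, 0.0732, 0.049], [0.6888, 0.1179, 0.049]]
```

Emit:
send_rows(
  moves=[
    {"delta_pos": [0.002, -0.005, 0], "turn": [0, 0, 0.7], "claw": 0.03},
    {"delta_pos": [0.002, -0.015, 0], "turn": [0, 0, 0.7], "claw": 0.03},
    {"delta_pos": [0.002, -0.028, 0], "turn": [0, 0, 0.7], "claw": 0.03},
    {"delta_pos": [0.002, -0.04, 0], "turn": [0, 0, 0.7], "claw": 0.03},
    {"delta_pos": [0.002, -0.052, 0], "turn": [0, 0, 0.7], "claw": 0.03},
    {"delta_pos": [0.002, -0.064, 0], "turn": [0, 0, 0.7], "claw": 0.03},
    {"delta_pos": [0.002, -0.076, 0], "turn": [0, 0, 0.7], "claw": 0.03},
    {"delta_pos": [0.002, -0.088, 0], "turn": [0, 0, 0.7], "claw": 0.03},
    {"delta_pos": [0.002, -0.1, 0], "turn": [0, 0, 0.7], "claw": 0.03},
    {"delta_pos": [0.002, -0.11, 0], "turn": [0, 0, 0.7], "claw": 0.03},
    {"delta_pos": [0.002, -0.11, 0], "turn": [0, 0, 0.7], "claw": 0.03},
  ],
)

```text
clock: 41.28
eef_pos: [0.6486, 0.1897, 0.0252]
tool_rot: [-0.0, 1.0, -0.006, 0.001]
contact_force: [0.5, 2.8, 5.1]
grip_width: 0.126
grasp_force: 59.5
```

Emit:
send_rows(
  moves=[
    {"delta_pos": [0, -0.006, 0], "turn": [0, 0, 0], "claw": 0.03},
    {"delta_pos": [0, -0.018, 0], "turn": [0, 0, 0], "claw": 0.03},
    {"delta_pos": [0, -0.03, 0], "turn": [0, 0, 0], "claw": 0.03},
    {"delta_pos": [0, -0.042, 0], "turn": [0, 0, 0], "claw": 0.03},
    {"delta_pos": [0, -0.052, 0], "turn": [0, 0, 0], "claw": 0.03},
    {"delta_pos": [0, -0.06, 0], "turn": [0, 0, 0], "claw": 0.03},
    {"delta_pos": [0, -0.064, 0], "turn": [0, 0, 0], "claw": 0.03},
    {"delta_pos": [0, -0.064, 0], "turn": [0, 0, 0], "claw": 0.03},
  ],
)

```text
clock: 42.28
eef_pos: [0.6494, 0.2527, 0.0252]
tool_rot: [0.0, 1.0, -0.006, 0.001]
contact_force: [0.4, -3.2, 5.7]
grip_width: 0.128
grasp_force: 59.7
```

Emit:
send_rows(
  moves=[
    {"delta_pos": [0, -0.002, 0], "turn": [0, 0, 0], "claw": 0.03},
    {"delta_pos": [0, -0.004, 0], "turn": [0, 0, 0], "claw": 0.03},
    {"delta_pos": [0, -0.006, 0], "turn": [0, 0, 0], "claw": 0.03},
    {"delta_pos": [0, -0.006, 0], "turn": [0, 0, 0], "claw": 0.03},
  ],
)

```text
clock: 42.78
eef_pos: [0.6495, 0.2576, 0.0252]
tool_rot: [0.001, 1.0, -0.006, 0.001]
contact_force: [-1.0, -8.9, 7.8]
grip_width: 0.13
grasp_force: 60.0
```

Emit:
send_rows(
  moves=[
    {"delta_pos": [0, -0.001, 0], "turn": [0, 0, 0], "claw": 0.03},
    {"delta_pos": [0, -0.002, 0], "turn": [0, 0, 0], "claw": 0.03},
    {"delta_pos": [0, -0.003, 0], "turn": [0, 0, 0], "claw": 0.03},
    {"delta_pos": [0, -0.003, 0], "turn": [0, 0, 0], "claw": 0.03},
  ],
)

```text
clock: 43.28
eef_pos: [0.6494, 0.2577, 0.0252]
tool_rot: [0.003, 1.0, -0.006, -0.0]
contact_force: [-2.9, -26.1, 13.3]
grip_width: 0.131
grasp_force: 60.8
```

The push force jumped to 26 N with no travel, so the tray is fully home. I'll relax the push, release and lift clear.

Emit:
send_rows(
  moves=[
    {"delta_pos": [0, 0.003, 0], "turn": [0, 0, 0], "claw": 0.03},
    {"delta_pos": [0, 0.003, 0], "turn": [0, 0, 0], "claw": 0.36},
    {"delta_pos": [0, 0.003, 0], "turn": [0, 0, 0], "claw": 0.36},
    {"delta_pos": [0, 0.003, 0], "turn": [0, 0, 0], "claw": 0.36},
    {"delta_pos": [0, 0.003, -0.03], "turn": [0, 0, 0], "claw": 0.36},
    {"delta_pos": [0, 0.003, -0.08], "turn": [0, 0, 0], "claw": 0.36},
    {"delta_pos": [0, 0.003, -0.13], "turn": [0, 0, 0], "claw": 0.36},
    {"delta_pos": [0, 0.06, -0.19], "turn": [0, 0, 0], "claw": 0.36},
    {"delta_pos": [-0.06, 0.12, -0.2], "turn": [0, 0, 0], "claw": 0.36},
    {"delta_pos": [-0.12, 0.18, -0.2], "turn": [0, 0, 0], "claw": 0.36},
    {"delta_pos": [-0.18, 0.24, -0.2], "turn": [0, 0, 0], "claw": 0.36},
    {"delta_pos": [-0.2, 0.3, -0.2], "turn": [0, 0, 0], "claw": 0.36},
    {"delta_pos": [-0.2, 0.36, -0.2], "turn": [0, 0, 0], "claw": 0.36},
    {"delta_pos": [-0.2, 0.42, -0.2], "turn": [0, 0, 0], "claw": 0.36},
    {"delta_pos": [-0.2, 0.48, -0.2], "turn": [0, 0, 0], "claw": 0.36},
    {"delta_pos": [-0.2, 0.48, -0.2], "turn": [0, 0, 0], "claw": 0.36},
    {"delta_pos": [-0.2, 0.48, -0.2], "turn": [0, 0, 0], "claw": 0.36},
  ],
)

```text
clock: 45.4
eef_pos: [0.4423, -0.2183, 0.2243]
tool_rot: [0.0, 1.0, -0.008, 0.0]
contact_force: [-0.6, 0.1, -0.6]
grip_width: 0.36
grasp_force: 0.0
```

```bash
python3 look.py
python3 - <<'E'
from h import *
im=snap('top');i=im['pixels'][90:290,110:410,::-1]
cv2.imwrite('pics/t7.png',cv2.resize(i,None,fx=2.6,fy=2.6,interpolation=cv2.INTER_CUBIC))
E
```

```text
[ 0.4425 -0.2163  0.2241] 45.45 [[1.0, -0.015], [-0.015, -1.0]]
```

View pics/t7.png

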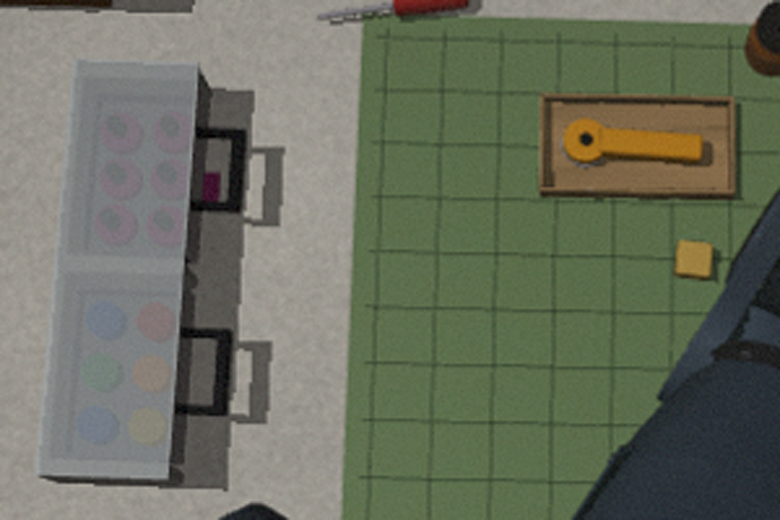

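Run:
```python
from h import *
im=snap('top'); c=lambda p,z: ray(im,[(110+x/2.6,90+y/2.6) for x,y in p],z).round(4)[:,:2].tolist()
print(c([(246,130),(242,211),(231,330),(227,412)],.049)); print(env.sense()['clock'])
```

```text
[[0.6878, 0.2501], [0.6082, 0.2496], [0.4942, 0.2536], [0.4176, 0.2531]]
45.55
```

```bash
python3 -c "
from cell import env
print(env.job_done())"
```

```text
the job is handed in; nothing more can be done
None
```

The job is handed in at about 46 s, result not reported: the cutter is in its dish, all six weights are in the tray, and the tray was pushed against the bay's back stop and released, its bar 3.5 mm less deep than the other tray's (limit 7 mm).

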